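# Mount a felt wheel on its arbor in the truing stand

## Task

Draw the thin steel arbor with the yellow grip out from under the low shelf, where only its bare rod sticks out, and let go of it clear in front of the shelf. Take it again so that it can go all the way home: push it through the near cheek's eye, the felt wheel and the far cheek's eye of the blue truing stand until its collar is home against the near cheek, never pressing harder than 40 N, and then swing the red keeper down behind the collar until it rests in its catch. Leave the thick brass arbor and the other things on the bench where they are.

Things in the scene. Friction and masses are not known exactly. Their poses are not given: they have to be found in the camera images.
- arbor: Arbor to use, 188 mm, 0.28 kg. Origin on its axis at the collar's front face, +x to the tip. Round steel rod 12 mm dia. x = 0 to 92 mm (last 8 tapered); square 26 mm collar 0 to -8; neck 10 mm dia. to -24; square 26 mm yellow grip -24 to -96; mass centre x = -25. Lies level on collar and grip, axis 13 mm up. At first all but the last 75 mm of rod is under the shelf, tip towards the robot
- arbor_tip (a point): centre of the tip of the arbor's rod (x = 92 mm, arbor's axes)
- arbor_grip (a point): centre of the arbor's yellow grip (x = -60 mm, arbor's axes)
- thick_arbor: Bystander: arbor of the same shape and length but with a brass rod 20 mm in diameter (too thick for the eyes) and a green grip, lying beside the other one under the shelf; which is left and which is right varies. Same origin and axes
- riser: Low plywood shelf, fixed: board 120 (x) x 310 (y) x 12 mm, its top 66 and underside 54 mm above the bench, on two 12 mm end legs. Origin on the bench under its centre; front edge (towards the robot) at x = -60 mm. A jar and a tin stand on it
- stand: Blue stand, fixed. Origin on the bench midway between the cheeks; +x = insertion (about world +y). Axle line along x at z = 66 mm. Aluminium cheeks x = -40 to -30 and 30 to 40, y = -35 to 35, top z = 83, 14 mm round eyes. Base x = -85 to 65, y = -65 to 65, 10 thick. Outside the near cheek, at x = -40 to -66: hinge post y = 40 to 52, top 86; catch post y = -36 to -48, top 80
- seat (a point): centre of the near eye's mouth on the outer face of the near cheek (stand x = -40, y = 0, z = 66 mm); stand's axes. The arbor is home when its origin is here
- far_eye (a point): centre of the far eye's mouth on the outer face of the far cheek (stand x = 40, y = 0, z = 66 mm); stand's axes
- wheel: Loose grey felt polishing wheel, 84 mm in diameter and 50 mm thick with a 22 mm bore, lying in a cradle between the cheeks so that its bore is in line with the eyes. Origin at its centre, bore along its x axis
- keeper (a joint): Angle of the red keeper bar: 0 = closed (level, in its catch, across the arbor's neck just behind the collar), grows as it is raised, 1.57 = upright, starts at 1.8 to 2.2 (leaning outward). Stiff hinge: it stays where it is left; about 1.5 N at its tip moves it
- keeper_hinge (a point): Hinge of the keeper, on the stand at x = -56, y = 44, z = 79 mm; stand's axes, the hinge axis is x. The bar is 8 mm thick (along x), 12 mm high, 105 mm long; closed it runs to stand -y, centred at z = 79 mm (top 85 mm), and it swings in the plane x = -56 mm
- keeper_tip (a point): Black end of the keeper bar, 98 mm from the hinge on the bar's centre line
- hammer: Bystander: hammer lying flat, 220 mm long; origin near its middle
- bangle: Bystander: brass ring 68 mm in diameter, 8 mm high; origin at its centre on the bench
- bangle2: Bystander: brass ring 62 mm in diameter, 10 mm high; origin at its centre on the bench
- pot: Bystander: steel pot 80 mm in diameter, 75 mm high, with files standing in it to 190 mm; origin at its underside
- pliers: Bystander: pliers with red handles lying flat, 150 mm long, 16 mm high; origin at the pivot
- jar: Bystander: amber jar 56 mm in diameter, 70 mm high, on the shelf; origin at its underside
- tin: Bystander: aluminium tin 60 mm in diameter, 50 mm high, on the shelf; origin at its underside

How it is judged (in metres and radians):
On the way, in this order (a step that is already met when the one before it is completed fails the run):
1. the arbor lies wholly in front of the low shelf (collar at least 10 mm and middle of the grip at least 45 mm in front of the line of its front edge), let go by the fingers and at rest (x of arbor in the frame of riser below -0.07 m and x of arbor_grip in the frame of riser below -0.105 m and contact force between the fingers and arbor below 0.2 N and linear speed of arbor below 0.02 m/s), for 0.2 s.
2. the arbor is through both eyes and the wheel, its collar within 4 mm of home on the near cheek, with the keeper still open (above 0.8 rad) (distance between arbor and seat below 0.004 m and angle between the x axis of arbor and the x axis of stand, either way round below 0.05 rad and x of arbor_tip in the frame of far_eye above 0.006 m and horizontal distance between wheel and stand below 0.012 m and z of wheel in the frame of stand above 0.054 m and value of joint keeper above 0.8 rad), for 0.2 s.
At the end, for the whole second after the job is handed in: Arbor collar within 4 mm of home on the near eye, axis within 0.05 rad of the axle line, tip 6 mm or more out of the far eye; wheel on it, within 12 mm of mid-stand, centre above 54 mm; keeper closed (under 0.06 rad); all released and at rest; bystanders within 30 mm of their starts (distance between arbor and seat below 0.004 m and angle between the x axis of arbor and the x axis of stand, either way round below 0.05 rad and x of arbor_tip in the frame of far_eye above 0.006 m and horizontal distance between wheel and stand below 0.012 m and z of wheel in the frame of stand above 0.054 m and linear speed of each of arbor, wheel below 0.02 m/s and value of joint keeper below 0.06 rad and distance of each of thick_arbor, hammer, bangle, bangle2, pot, pliers, jar, tin from where it was at the start of the episode below 0.03 m); the robot touches nothing.
It fails at once if the arbor is pressed against the stand with more than 40 N (contact force between arbor and stand above 40 N).
It fails at once if a bystander (thick arbor, hammer, ring, pot, pliers, jar or tin) is moved more than 30 mm (distance of any of thick_arbor, hammer, bangle, bangle2, pot, pliers, jar, tin from where it was at the start of the episode above 0.03 m).
It also fails if it takes over 70 s, if anything falls off the work surface, if the arm or the gripper's body presses on something with over 40 N, if the wrist force passes 120 N, or if a joint passes its speed limit or range.

## Robot

A 6-joint arm with a two-finger parallel gripper is mounted at the origin on the work surface. World frame = base frame: x ahead of the robot, y to its left, z up, the work surface at z = 0. Lengths are in m, angles in degrees, forces in N, time in s.
With the tool pointing down it reaches from about 0.375 to 0.9 m from the base axis. Payload 3.1 kg.
Tool frame: the origin (TCP) lies at the very end of the fingers, on their centre line; the grasp point (between the pads) lies 19 mm behind it (bot.tcp_to_grasp is the distance from the TCP to the grasp point, in m); z points along the fingers, y is the direction in which the jaws open and shut (so a half turn about z gives the same grasp; the last joint's range is limited). The gripper opens to 87 mm and grips with 3 to 60 N. Pads are 19 mm wide; open, the fingers measure 117 mm over their backs; the gripper's body (75 mm by 190 mm) begins 51 mm behind the grasp point.
Start: joints at [52.855, 30.224, 82.088, -0, 67.689, -10.227], TCP at [0.283, 0.557, 0.223] pointing down, gripper open.
Joint ranges: [-176.69, 176.69], [-43.24, 126.21], [12.49, 139.97], [-82, 262], [0, 151.66], [-163.58, 163.58]. Speed limits (degrees/s): [159.86, 159.86, 180, 180, 180, 180].

## Interface

Orientations are given as a 3x3 rotation matrix whose columns are the frame's x, y, z axes.
In Python, from rig import telemetry, eyes, order, bot gives the robot as it stands. The module is installed in compiled form; this text tells all that it offers.
- The arm moves only by the tool servo_tool, never from a script. Its argument "targets" is a list of rows, each a list of 2 entries, a list of its own where there are three numbers: the shift along the tool's x, y, z in m, then the turn, a rotation vector about the tool's x, y, z in rad. In form: [[[tx, ty, tz], [wx, wy, wz]], ...]. A call has 1 to 12 rows; each row is the pose to reach, as a shift and turn from the pose commanded when the call began, along the tool's axes at that moment; what a row does not reach only later rows make up. A row lasts 1/8 s, in which the tool goes at most 62.5 mm and 10.7 degrees, less where a joint would pass 70% of its speed; a pose out of reach is approached as far as the arm can. A call with a gripper value outside its range is refused whole. "gripper" is the finger opening in m, from 0 to 0.087, set as the call begins (left out, the last holds). The fingers move at their own pace and stop on an object; the grip force is fixed at half the most. Time passes only in rows, so rows that repeat a pose let the fingers close. It gives the time, the measured TCP pose, the force and the opening at its end, in the units of the state.
- telemetry.read_state(): the state, without advancing time (a new reading comes with each control period).
- eyes.capture(name): name is "scene" or "side" or "wrist"; returns a dict with "pixels" (420x560x3 uint8, blue, green, red), "intrinsics" (3x3 intrinsics, pixels), "k1" (the pictures are not rectified: a ray, as slopes to the right and down, at radius r is drawn at 1 + k1 r^2 times it, then the intrinsics apply), "extrinsics" (4x4, takes a point from camera to world coordinates); the wrist camera has in their place "T_tool_cam" (4x4, takes a point from camera to tool coordinates, whose origin is the TCP and whose axes are the flange's). Camera axes: x right, y down, z forward; pixel columns grow to the right and rows downward; lengths in m; the calibration is good to about 2 mm. A picture is of the moment at which its call begins: read the wrist's pose just before it. There is no depth.
- order.hand_in(): hands the job in, once; it reports no verdict.
The state is a dict: "time_s": time; "joint_positions": joint angles; "qvel": joint speeds; "tau": joint torques, N m; "position": TCP position; "tcp_rot": TCP orientation; "force": force on the tool from outside, world axes, zero at the start; "moment": the same for the moment, N m; "opening": opening from 0.0 (shut) to 1.0 (fully open).
Only numpy, scipy, OpenCV 4.12 (cv2) and the standard library are available. Lean on these libraries where they do the work, as an engineer would, in place of code of your own. Each camera call takes 0.05 s, during which the arm holds its last target. There are 200 camera calls.

## Working session

There is one attempt and no reset: what is moved stays moved. The work goes in short steps, Python scripts to look and compute and a tool call to move; the robot and the scene stay as the last step left them, time stands still between calls to the robot, and variables do not carry over. Pictures are saved under pics/ and viewed, about 8 in all and at most 12, crops included, and the job is handed in when it is done.

Besides the shell and the picture viewer there is one more tool, called after "Request:" in YAML: its name, and indented under it one key for each argument. servo_tool: Moves the arm, as the interface text tells. Its arguments: {"type":"object","properties":{"targets":{"type":"array","items":{"type":"array"}},"gripper":{"type":"number"}},"required":["targets"]}

```bash
mkdir -p pics
cat > h.py <<'E'
import numpy as np, cv2, json
from rig import telemetry, eyes, order, bot
def cap(name, fn):
    s=telemetry.read_state(); c=eyes.capture(name)
    T=np.array(c["extrinsics"]) if "extrinsics" in c else None
    if T is None:
        W=np.eye(4); W[:3,:3]=s["tcp_rot"]; W[:3,3]=s["position"]; T=W@np.array(c["T_tool_cam"])
    cv2.imwrite(f"pics/{fn}.png",c["pixels"])
    np.savez(f"pics/{fn}.npz",K=c["intrinsics"],k1=c["k1"],T=T)
    return c["pixels"]
def load(fn): return np.load(f"pics/{fn}.npz")
def ray(fn,u,v):
    d=load(fn);K=d["K"];k=float(d["k1"])
    p=cv2.undistortPoints(np.array([[[u,v]]],float),K,np.array([k,0,0,0,0.]))[0,0]
    T=d["T"];r=T[:3,:3]@np.array([p[0],p[1],1]);return T[:3,3],r/np.linalg.norm(r)
def atz(fn,u,v,z):
    o,r=ray(fn,u,v);return o+r*(z-o[2])/r[2]
def tri(*obs):
    A=np.zeros((3,3));b=np.zeros(3)
    for fn,u,v in obs:
        o,r=ray(fn,u,v);P=np.eye(3)-np.outer(r,r);A+=P;b+=P@o
    x=np.linalg.solve(A,b)
    return x,[float(np.linalg.norm(np.cross(x-ray(f,u,v)[0],ray(f,u,v)[1]))) for f,u,v in obs]
def proj(fn,X):
    d=load(fn);Ti=np.linalg.inv(d["T"])
    r,_=cv2.Rodrigues(Ti[:3,:3]);return cv2.projectPoints(np.array(X,float).reshape(-1,3),r,Ti[:3,3],d["K"],np.array([float(d["k1"]),0,0,0,0]))[0][:,0]
E
python3 - <<'E'
from h import *
a=cap("scene","sc0");b=cap("side","si0");c=cap("wrist","wr0")
for f in("sc0","si0","wr0"):
    d=load(f);print(f,d["T"].round(3).tolist(),d["K"].round(0).tolist(),d["k1"])
s=telemetry.read_state();print(s["position"],np.round(s["tcp_rot"],3).tolist(),s["force"],s["opening"],bot.tcp_to_grasp)
cv2.imwrite("pics/m0.png",cv2.resize(a,(800,600),interpolation=3))
cv2.imwrite("pics/m1.png",cv2.resize(b,(800,600),interpolation=3))
E
```

```text
sc0 [[0.879, 0.34, -0.333, 1.056], [0.476, -0.6, 0.643, -0.852], [0.019, -0.724, -0.689, 1.029], [0.0, 0.0, 0.0, 1.0]] [[502.0, 0.0, 284.0], [0.0, 502.0, 210.0], [0.0, 0.0, 1.0]] -0.020465743714857883
si0 [[-0.95, -0.172, 0.26, 0.256], [-0.312, 0.531, -0.788, 0.99], [-0.003, -0.829, -0.559, 0.805], [0.0, 0.0, 0.0, 1.0]] [[542.0, 0.0, 279.0], [0.0, 542.0, 207.0], [0.0, 0.0, 1.0]] -0.058769302720524406
wr0 [[0.452, 0.86, 0.236, 0.218], [0.892, -0.435, -0.12, 0.59], [-0.001, 0.265, -0.964, 0.383], [0.0, 0.0, 0.0, 1.0]] [[309.0, 0.0, 283.0], [0.0, 309.0, 209.0], [0.0, 0.0, 1.0]] -0.04717529838520648
[0.28255768 0.55684148 0.22177718] [[-0.892, 0.453, -0.001], [0.453, 0.892, -0.001], [0.0, -0.002, -1.0]] [ 0.17059248  0.69237466 -0.14832844] 1.0064517862318734 0.0187
```

View pics/m0.png

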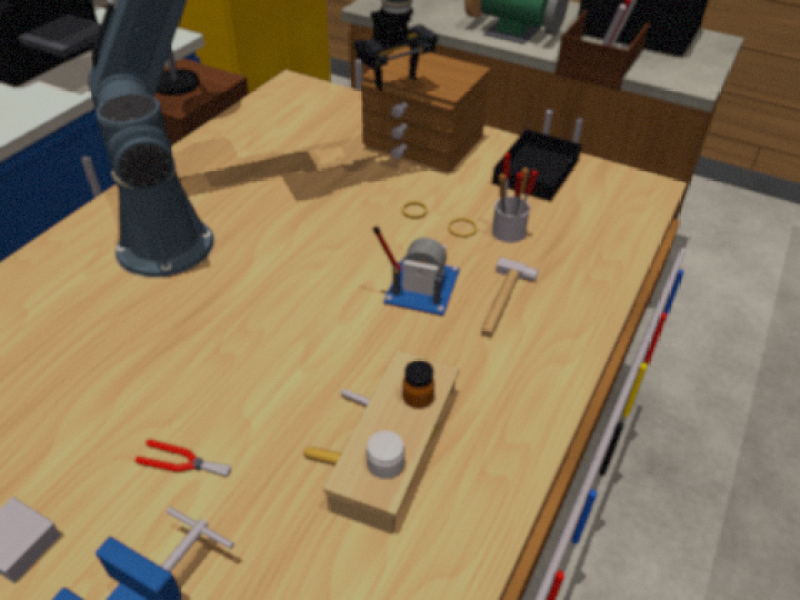

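View pics/m1.png

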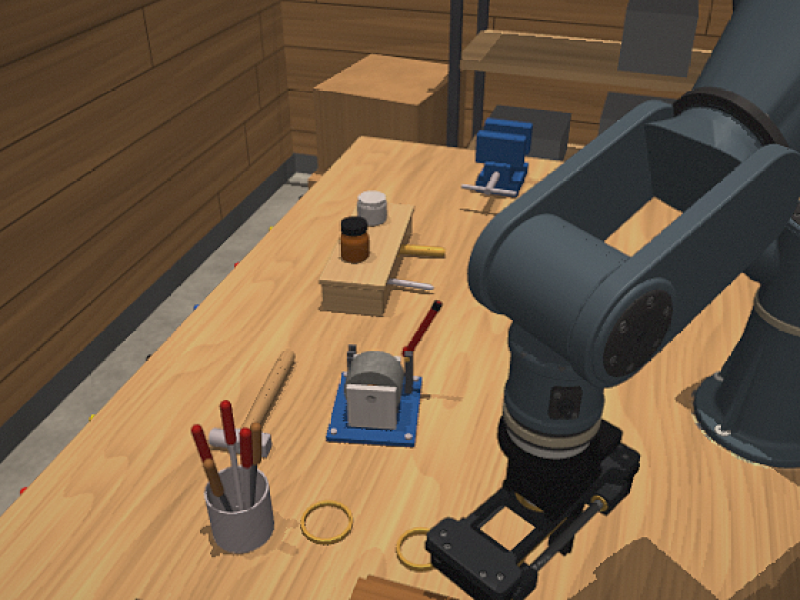

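The scene picture shows the bare steel rod at (343–367, 395–402), the brass one at (307–340, 455), the shelf below them to the right, and the stand at (425, 275). In the side picture the steel tip is at (432, 289), the brass tip at (444, 252), the keeper tip at (437, 306), and the stand at (375, 395). All of these are in 800x600 pixels.

Run:
```python
from h import *
k=0.7
def t(a,b):return tri(("sc0",a[0]*k-.15,a[1]*k-.15),("si0",b[0]*k-.15,b[1]*k-.15))
for n,a,b in [("tip",(343,395),(433,289)),("brass",(307,453),(444,253)),("kp",(377,229),(438,306)),("shelf FL top",(405,357),(414,206)),("shelf near-left",(457,370),(322,279))]:
    x,e=t(a,b);print(n,x.round(4),np.round(e,4))
for n,p in [("base",(328,439)),("base",(415,444)),("base",(422,378))]:print(n,atz("si0",p[0]*k,p[1]*k,.01).round(4))
for n,p in [("base",(386,303)),("base",(446,312)),("base",(459,267))]:print(n,atz("sc0",p[0]*k,p[1]*k,.01).round(4))
for n,p in [("shelf",(414,206)),("shelf",(386,284)),("shelf",(322,279))]:print(n,atz("si0",p[0]*k,p[1]*k,.066).round(4))
for n,p in [("shelf",(330,490)),("shelf",(395,505)),("shelf",(458,371)),("shelf",(405,355))]:print(n,atz("sc0",p[0]*k,p[1]*k,.066).round(4))
print("bangles",atz("sc0",414*k,210*k,0).round(3),atz("sc0",462*k,228*k,0).round(3),"pot",atz("sc0",510*k,238*k,0).round(3),"pliers",atz("sc0",195*k,463*k,0).round(3))
print("hammer",atz("sc0",488*k,330*k,0).round(3),atz("sc0",518*k,268*k,0.01).round(3))
```

```text
tip [ 0.5768 -0.1744  0.0065] [0.003 0.003]
brass [ 0.5912 -0.3093  0.0058] [0.0016 0.0016]
kp [0.4921 0.1004 0.1675] [0.0014 0.0014]
shelf FL top [ 0.6564 -0.1731  0.1631] [0.0429 0.0429]
shelf near-left [ 0.7503 -0.0644  0.0623] [0.002 0.002]
base [0.6078 0.2535 0.01  ]
base [0.4853 0.2242 0.01  ]
base [0.518  0.0809 0.01  ]
base [0.531  0.0709 0.01  ]
base [0.6499 0.1081 0.01  ]
base [0.6131 0.2474 0.01  ]
shelf [ 0.6733 -0.3753  0.066 ]
shelf [ 0.6325 -0.0788  0.066 ]
shelf [ 0.7454 -0.0594  0.066 ]
shelf [ 0.6888 -0.3796  0.066 ]
shelf [ 0.7877 -0.3537  0.066 ]
shelf [ 0.7564 -0.068   0.066 ]
shelf [ 0.6565 -0.0807  0.066 ]
bangles [0.425 0.394 0.   ] [0.555 0.387 0.   ] pot [0.667 0.409 0.   ] pliers [ 0.439 -0.414  0.   ]
hammer [0.742 0.113 0.   ] [0.726 0.308 0.01 ]
```

```bash
cat >> h.py <<'E'
from scipy.spatial.transform import Rotation as Ro
def down(yaw,pitch=0):  # tool x at yaw (deg), z down; pitch turns about tool y
    a=np.radians(yaw);x=np.array([np.cos(a),np.sin(a),0]);z=np.array([0,0,-1.]);R=np.stack([x,np.cross(z,x),z],1)
    return R@Ro.from_euler("y",pitch,degrees=True).as_matrix()
def mv(p,R=None):
    s=telemetry.read_state();R0=np.array(s["tcp_rot"]);R=R0 if R is None else R
    print("shift",(R0.T@(np.array(p)-s["position"])).round(4).tolist(),"turn",Ro.from_matrix(R0.T@R).as_rotvec().round(4).tolist())
E
python3 - <<'E'
from h import *
mv([.578,.068,.27],down(103))
E
```

```text
shift [-0.4847, -0.3022, -0.0479] turn [-0.0017, 0.0005, 0.8741]
```

Request:
servo_tool:
  targets:
    - [[-0.05,-0.03,-0.03],[0,0,0.1]]
    - [[-0.09,-0.056,-0.048],[0,0,0.2]]
    - [[-0.14,-0.09,-0.048],[0,0,0.3]]
    - [[-0.19,-0.12,-0.048],[0,0,0.4]]
    - [[-0.24,-0.15,-0.048],[0,0,0.5]]
    - [[-0.29,-0.18,-0.048],[0,0,0.6]]
    - [[-0.34,-0.21,-0.048],[0,0,0.7]]
    - [[-0.39,-0.24,-0.048],[0,0,0.8]]
    - [[-0.44,-0.275,-0.048],[0,0,0.874]]
    - [[-0.485,-0.302,-0.048],[0,0,0.874]]
    - [[-0.485,-0.302,-0.048],[0,0,0.874]]
    - [[-0.485,-0.302,-0.048],[0,0,0.874]]

```text
time_s: 1.65
position: [0.5779, 0.0686, 0.27]
tcp_rot: [[-0.224, 0.974, -0.002], [0.974, 0.224, 0.001], [0.001, -0.002, -1.0]]
force: [0.5, 0.2, -0.7]
opening: 1.002
```

Run:
```python
from h import *
cap("wrist","w1");s=telemetry.read_state();print(s["position"],s["time_s"],s["joint_positions"])
mv([.53,-.10,.27],down(189))
```

```text
[0.57764309 0.06929571 0.27015446] 1.7 [-4.17301583e+00  2.39558001e+01  8.51344153e+01  2.90039937e-02
  7.10070953e+01 -1.72233964e+01]
shift [-0.1542, -0.0846, 0.0001] turn [-0.0005, -0.0019, -1.5003]
```

Request:
servo_tool:
  targets:
    - [[-0.05,0,0],[0,0,0]]
    - [[-0.1,0,0],[0,0,0]]
    - [[-0.1,0,0],[0,0,0]]
    - [[-0.1,0,0],[0,0,0]]

```text
time_s: 2.2
position: [0.6004, -0.0274, 0.2704]
tcp_rot: [[-0.226, 0.974, -0.001], [0.974, 0.226, 0.001], [0.001, -0.001, -1.0]]
force: [0.1, 0.3, 0.2]
opening: 1.002
```

Run:
```python
from h import *
cap("wrist","w2");s=telemetry.read_state();print(s["position"],s["time_s"])
mv([.66,-.16,.24],down(189))
a=cv2.imread("pics/w1.png");b=cv2.imread("pics/w2.png")
cv2.imwrite("pics/m2.png",cv2.resize(np.hstack([a[:,130:430],b[:,130:430]]),(800,560),interpolation=3))
```

```text
[ 0.60032469 -0.02706634  0.27046528] 2.25
shift [-0.143, 0.028, 0.0303] turn [0.0002, -0.0014, -1.499]
```

View pics/m2.png

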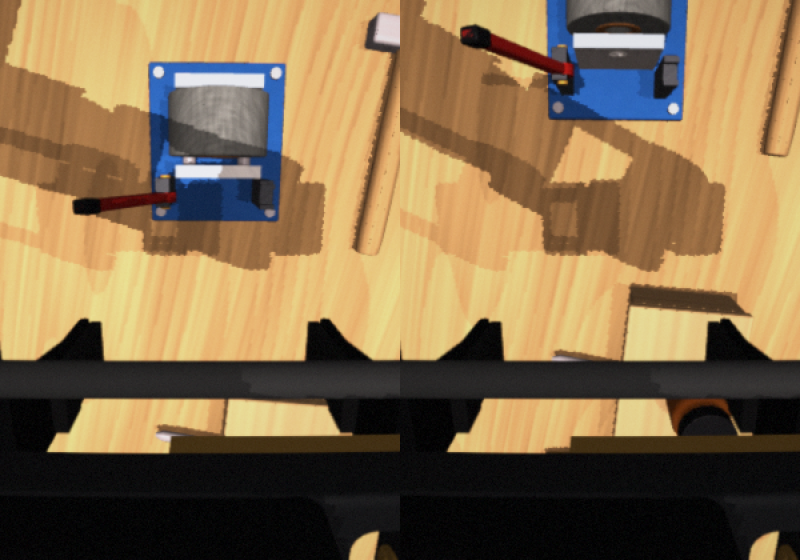

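Both frames show the stand from above: cheek tops are white bars and base corners are clear. In the left frame the cheek tops are near (175–263, 80) and (176–261, 172); the keeper leans left. Next is a view over the rod.

Request:
servo_tool:
  targets:
    - [[-0.03,0.005,0],[0,0,-0.18]]
    - [[-0.05,0.01,0.01],[0,0,-0.36]]
    - [[-0.07,0.015,0.02],[0,0,-0.54]]
    - [[-0.1,0.02,0.03],[0,0,-0.72]]
    - [[-0.12,0.028,0.03],[0,0,-0.9]]
    - [[-0.143,0.028,0.03],[0,0,-1.08]]
    - [[-0.143,0.028,0.03],[0,0,-1.26]]
    - [[-0.143,0.028,0.03],[0,0,-1.44]]
    - [[-0.143,0.028,0.03],[0,0,-1.5]]
    - [[-0.143,0.028,0.03],[0,0,-1.5]]

```text
time_s: 3.5
position: [0.6605, -0.1599, 0.2406]
tcp_rot: [[-0.988, -0.157, -0.0], [-0.157, 0.988, 0.0], [0.0, 0.001, -1.0]]
force: [-0.9, 0.2, -1.3]
opening: 0.999
```

Run:
```python
from h import *
c=cap("wrist","w3");s=telemetry.read_state();print(s["position"],s["time_s"])
a=cv2.imread("pics/w1.png")
# crops: stand w1 (cols 230-355, rows 40-170)x3.2 ; full w3 upper part
A=cv2.resize(a[40:172,225:357],(600,600),interpolation=3)
B=cv2.resize(c[0:420,180:320],(200,600),interpolation=3)
cv2.imwrite("pics/m3.png",A)
cv2.imwrite("pics/m4.png",cv2.resize(c[0:300,100:500],(800,600),interpolation=3))
```

```text
[ 0.66057478 -0.16021652  0.24063052] 3.55
```

View pics/m3.png

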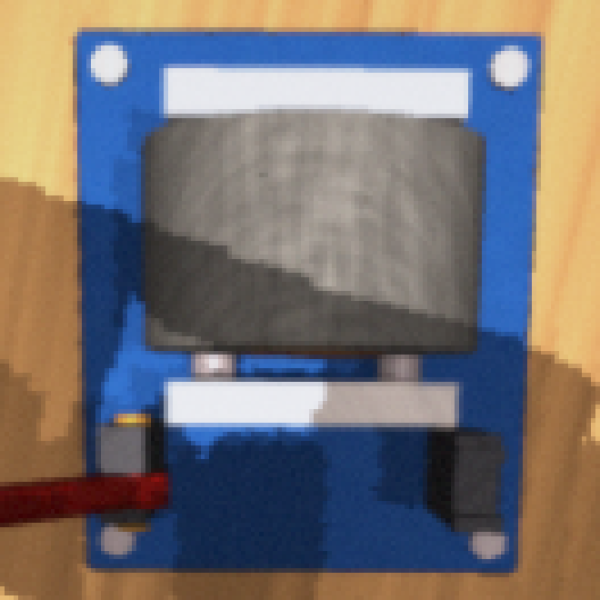

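View pics/m4.png

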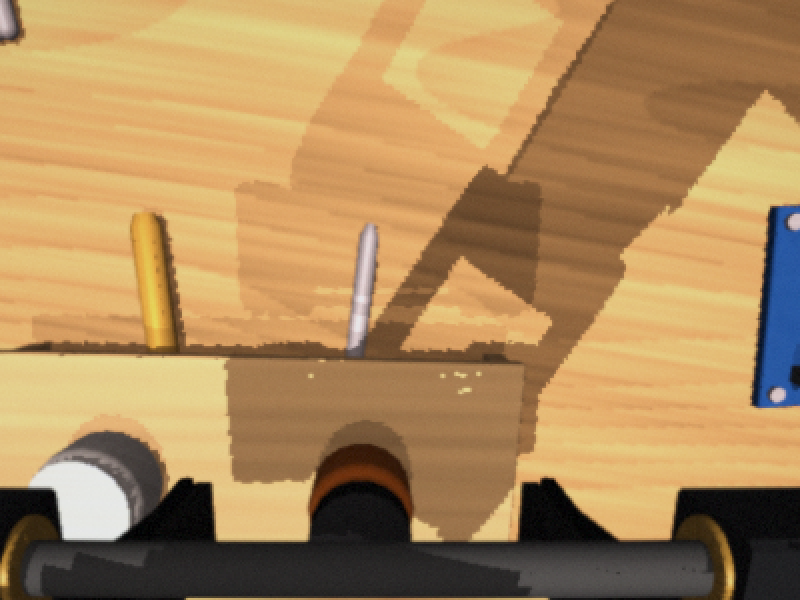

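The stand crop shows the near cheek top at (165–459, 381–427), the far one at (163–470, 68–116), and base corners at (77,31), (542,35), (517,573) and (88,569). In the shelf crop the rod runs from its tip (371,224) to (357,355) at the shelf's front edge, with the brass arbor to its left at (150–165, 212–350).

Run:
```python
from h import *
from scipy.optimize import least_squares
q=132/600
f=lambda p:(225+(p[0]+.5)*q-.5,40+(p[1]+.5)*q-.5)
# w1 image right = stand -y ; up=+x
obs=[((77,31),(65,65,10)),((542,35),(65,-65,10)),((517,573),(-85,-65,10)),((88,569),(-85,65,10)),
((165,381),(-30,35,83)),((460,382),(-30,-35,83)),((458,427),(-40,-35,83)),((165,427),(-40,35,83)),((163,68),(40,35,83)),((471,69),(40,-35,83))]
P=np.array([f(a) for a,_ in obs]);M=np.array([m for _,m in obs])/1e3
def wp(t):
    c,s=np.cos(t[2]),np.sin(t[2]);X=M.copy();X[:,0]=t[0]+c*M[:,0]-s*M[:,1];X[:,1]=t[1]+s*M[:,0]+c*M[:,1];X[:,2]+=t[3];return X
r=least_squares(lambda t:(proj("w1",wp(t))-P).ravel(),[.555,.165,1.8,0],x_scale=[.01,.01,.1,.01])
print("stand",r.x.round(4),np.degrees(r.x[2]).round(2));print(r.fun.reshape(-1,2).round(2).tolist())
# w2: near cheek top  (m2 right: scale 800/600)
g=lambda p:((p[0]-400)*.75+130,p[1]*.75)
M=np.array([(-40,35,83),(-40,-35,83),(-85,-65,10),(-85,65,10)])/1e3
print("w2 check",(proj("w2",wp(r.x))-np.array([g(p) for p in[(573,48),(663,48),(682,121),(549,119)]])).round(1).tolist())
h=lambda x,y:(100+x/2-.25,y/2-.25)
a=atz("w3",*h(371,224),.013);b=atz("w3",*h(357,355),.013);d=a-b
print("rod",a.round(4),b.round(4),"len",np.linalg.norm(d),"yaw",np.degrees(np.arctan2(d[1],d[0])))
print("tip tri",tri(("w3",*h(371,224)),("si0",433*.7-.15,289*.7-.15)),tri(("w3",*h(371,224)),("sc0",343*.7-.15,395*.7-.15)))
e1=atz("w3",*h(0,352),.066);e2=atz("w3",*h(522,363),.066);print("edge",e1.round(4),e2.round(4),np.degrees(np.arctan2(*(e2-e1)[:2])))
print("brass",atz("w3",*h(147,213),.013).round(3),"jar top",atz("w3",*h(362,520),.136).round(3))
u=d/np.linalg.norm(d);yaw=np.degrees(np.arctan2(d[1],d[0]))
print("grasp pt",(a-u*.03).round(4),"wristcam T",(np.linalg.inv(np.block([[np.array(telemetry.read_state()["tcp_rot"]),np.array(telemetry.read_state()["position"])[:,None]],[np.zeros((1,3)),1]]))@load("w3")["T"]).round(4).tolist())
mv([*(a-u*.03)[:2],.10],down(yaw%360))
```

```text
stand [ 5.6560e-01  1.7250e-01  1.7922e+00 -1.5000e-03] 102.68
[[-0.66, -0.33], [0.46, -0.39], [0.27, 0.19], [-0.31, 0.43], [0.54, 0.1], [-0.49, 0.34], [-0.4, -0.22], [0.64, -0.68], [0.35, 0.12], [-0.43, 0.44]]
w2 check [[0.2, -0.5], [0.4, 0.2], [0.1, -0.8], [-0.6, -0.3]]
rod [ 0.5736 -0.1704  0.013 ] [ 0.6538 -0.1664  0.013 ] len 0.08033680128552276 yaw -177.13904808436294
tip tri (array([ 0.5731173 , -0.17054931,  0.01033477]), [0.00038938248100050095, 0.0003893824810003209]) (array([ 0.57456422, -0.16941723, -0.00133792]), [0.001824394438703176, 0.0018243944387032883])
edge [ 0.6741 -0.3638  0.066 ] [ 0.6349 -0.0765  0.066 ] -7.776468815561724
brass [ 0.588 -0.305  0.013] jar top [ 0.71  -0.154  0.136]
grasp pt [ 0.6036 -0.1689  0.013 ] wristcam T [[0.0018, -0.964, -0.2658, 0.0725], [1.0, 0.0013, 0.002, 0.0001], [-0.0016, -0.2658, 0.964, -0.1616], [0.0, 0.0, 0.0, 1.0]]
shift [0.0576, 0.0002, 0.1406] turn [0.0004, -0.0003, 0.1073]
```

Request:
servo_tool:
  targets:
    - [[0.03,0,0.02],[0,0,0.1]]
    - [[0.057,0,0.05],[0,0,0.107]]
    - [[0.0575,0,0.1],[0,0,0.107]]
    - [[0.0575,0,0.15],[0,0,0.107]]
    - [[0.0575,0,0.2],[0,0,0.107]]
    - [[0.0575,0,0.225],[0,0,0.107]]
    - [[0.0575,0,0.235],[0,0,0.107]]
    - [[0.0575,0,0.235],[0,0,0.107]]
    - [[0.0575,0,0.235],[0,0,0.107]]
  gripper: 0.06

```text
time_s: 4.68
position: [0.605, -0.1713, 0.007]
tcp_rot: [[-0.999, -0.049, 0.003], [-0.049, 0.999, -0.001], [-0.003, -0.001, -1.0]]
force: [-0.8, 0.4, -0.1]
opening: 0.694
```

Request:
servo_tool:
  targets:
    - [[0,0,0],[0,0,0]]
    - [[0,0,0],[0,0,0]]
    - [[0,0,0],[0,0,0]]
    - [[0,0,0],[0,0,0]]
    - [[0,0,0],[0,0,0]]
    - [[0,0,0],[0,0,0]]
  gripper: 0.0

```text
time_s: 5.42
position: [0.6037, -0.171, 0.0055]
tcp_rot: [[-0.999, -0.049, -0.0], [-0.049, 0.999, 0.0], [0.0, 0.0, -1.0]]
force: [-0.3, 0.2, 0.1]
opening: 0.124
```

Request:
servo_tool:
  targets:
    - [[0.01,0,0],[0,0,0]]
    - [[0.022,0,0],[0,0,0]]
    - [[0.036,0,0],[0,0,0]]
    - [[0.05,0,0],[0,0,0]]
    - [[0.066,0,0],[0,0,0]]
    - [[0.082,0,0],[0,0,0]]
    - [[0.1,0,0],[0,0,0]]
    - [[0.115,0,0],[0,0,0]]
    - [[0.13,0,0],[0,0,0]]
    - [[0.142,0,0],[0,0,0]]
    - [[0.15,0,0],[0,0,0]]
    - [[0.15,0,0],[0,0,0]]

```text
time_s: 6.92
position: [0.4528, -0.178, 0.0055]
tcp_rot: [[-0.999, -0.049, -0.002], [-0.049, 0.999, 0.001], [0.002, 0.001, -1.0]]
force: [-1.4, 0.6, -0.3]
opening: 0.124
```

Request:
servo_tool:
  targets:
    - [[0,0,0],[0,0,0]]
    - [[0,0,0],[0,0,0]]
    - [[0,0,0],[0,0,0]]
    - [[0,0,-0.03],[0,0,0]]
    - [[0,0,-0.08],[0,0,0]]
    - [[-0.03,0,-0.13],[0,0,0]]
    - [[-0.06,0,-0.17],[0,0,0]]
    - [[-0.11,0,-0.17],[0,0,0]]
    - [[-0.15,0,-0.17],[0,0,0]]
    - [[-0.15,0,-0.17],[0,0,0]]
    - [[-0.15,0,-0.17],[0,0,0]]
  gripper: 0.06

```text
time_s: 8.3
position: [0.6027, -0.1704, 0.1749]
tcp_rot: [[-0.999, -0.05, -0.002], [-0.05, 0.999, 0.001], [0.002, 0.001, -1.0]]
force: [-0.1, -0.7, -0.9]
opening: 0.69
```

Run:
```python
from h import *
c=cap("wrist","w4");s=telemetry.read_state();print(s["position"],s["time_s"])
cv2.imwrite("pics/m5.png",cv2.resize(c[0:300,100:500],(800,600),interpolation=3))
```

```text
[ 0.60235419 -0.17053294  0.17496869] 8.35
```

View pics/m5.png

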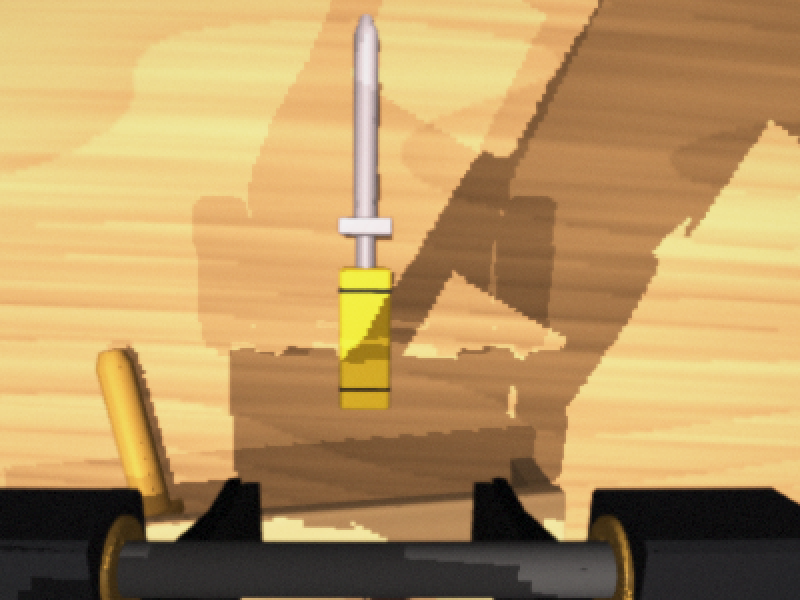

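The arbor lies wholly in front of the shelf: tip (368,15), collar (339–392, 218–235), grip (340–391, 268–408).

Run:
```python
from h import *
h=lambda x,y:(100+x/2-.25,y/2-.25)
t=atz("w4",*h(368,15),.013)
cf=atz("w4",*h(365.5,218),.026);gr=atz("w4",*h(365,408),.026);gf=atz("w4",*h(365,268),.026)
d=(cf-gr);print(t.round(4),cf.round(4),gf.round(4),gr.round(4),"lens",np.linalg.norm(d),np.linalg.norm((t-cf)[:2]),np.linalg.norm(t[:2]-gr[:2]))
d=(t-gr)[:2];u=d/np.linalg.norm(d);yaw=np.degrees(np.arctan2(u[1],u[0]))%360;print("yaw",yaw)
w=[np.linalg.norm(atz("w4",*h(340,340),.026)-atz("w4",*h(391,340),.026))];print(w)
rx=np.array([.991,.135]);print("riser x of collar, grip mid", [float((p[:2]-np.array([.6485,-.168]))@rx-.06) for p in (cf,(gr+gf)/2)])
mid=(t[:2]-u*.092+cf[:2]+gr[:2]+u*.096)/3
print("origin",mid,"hold",mid-u*.074)
mv([*(mid-u*.074),.004],down(yaw))
```

```text
[ 0.4226 -0.1782  0.013 ] [ 0.5152 -0.1748  0.026 ] [ 0.5387 -0.1738  0.026 ] [ 0.6093 -0.1703  0.026 ] lens 0.09420949193715607 0.09264956629050003 0.18685673414632556
yaw 182.44839182446543
[np.float64(0.025686250420762023)]
riser x of collar, grip mid [-0.19299038672499239, -0.13436074376103702]
origin [ 0.51439637 -0.17448099] hold [ 0.58832882 -0.17131975]
shift [0.0137, -0.0003, 0.171] turn [0.001, -0.0023, 0.0064]
```

Request:
servo_tool:
  targets:
    - [[0.014,0,0.04],[0,0,0.006]]
    - [[0.014,0,0.09],[0,0,0.006]]
    - [[0.014,0,0.13],[0,0,0.006]]
    - [[0.014,0,0.155],[0,0,0.006]]
    - [[0.014,0,0.169],[0,0,0.006]]
    - [[0.014,0,0.169],[0,0,0.006]]
    - [[0.014,0,0.169],[0,0,0.006]]

```text
time_s: 9.22
position: [0.5905, -0.1721, 0.0077]
tcp_rot: [[-0.999, -0.043, 0.002], [-0.043, 0.999, -0.001], [-0.002, -0.001, -1.0]]
force: [0.1, 0.4, 0.1]
opening: 0.691
```

Request:
servo_tool:
  targets:
    - [[0,0,0],[0,0,0]]
    - [[0,0,0],[0,0,0]]
    - [[0,0,0],[0,0,0]]
    - [[0,0,0],[0,0,0]]
    - [[0,0,-0.02],[0,0,0]]
    - [[0,0,-0.06],[0,0,0]]
    - [[0,0,-0.1],[0,0,0]]
    - [[0,0,-0.14],[0,0,0]]
    - [[0,0,-0.14],[0,0,0]]
  gripper: 0.0

```text
time_s: 10.35
position: [0.5923, -0.1728, 0.1509]
tcp_rot: [[-0.999, -0.043, 0.008], [-0.043, 0.999, -0.004], [-0.008, -0.004, -1.0]]
force: [-0.3, -1.4, -3.4]
opening: 0.296
```

Run:
```python
from h import *
S=np.array([.5656,.1725]);a=np.radians(102.68);u=np.array([np.cos(a),np.sin(a)])
# arbor origin at stand x=-40-92-25
p=S+u*(-.040-.092-.030-.074)
print(p);mv([*p,.15],down(102.68));mv([*p,.057],down(102.68))
```

```text
[ 0.61740334 -0.05774425]
shift [-0.0301, 0.1138, 0.0006] turn [0.002, 0.0097, 1.3928]
shift [-0.0293, 0.1142, 0.0936] turn [0.002, 0.0097, 1.3928]
```

Request:
servo_tool:
  targets:
    - [[-0.003,0.01,0],[0,0,0.13]]
    - [[-0.006,0.02,0],[0,0,0.26]]
    - [[-0.009,0.03,0],[0,0,0.39]]
    - [[-0.012,0.04,0],[0,0,0.52]]
    - [[-0.015,0.05,0],[0,0,0.65]]
    - [[-0.018,0.06,0],[0,0,0.78]]
    - [[-0.021,0.07,0],[0,0,0.91]]
    - [[-0.024,0.08,0],[0,0,1.04]]
    - [[-0.027,0.09,0],[0,0,1.17]]
    - [[-0.03,0.1,0],[0,0,1.3]]
    - [[-0.03,0.114,0],[0,0,1.393]]
    - [[-0.03,0.114,0],[0,0,1.393]]

```text
time_s: 11.85
position: [0.6133, -0.0553, 0.1449]
tcp_rot: [[-0.222, 0.975, -0.004], [0.975, 0.222, 0.001], [0.002, -0.004, -1.0]]
force: [-0.5, -0.2, -2.7]
opening: 0.295
```

Run:
```python
from h import *
S=np.array([.5656,.1725]);a=np.radians(102.68);u=np.array([np.cos(a),np.sin(a)])
p=S+u*(-.040-.092-.030-.074)
s=telemetry.read_state();print(s["position"],s["time_s"],s["force"]);mv([*p,.0585],down(102.68))
```

```text
[ 0.61327046 -0.05533518  0.14489097] 11.85 [-0.49129036 -0.21931397 -2.6677752 ]
shift [-0.0034, 0.0038, 0.0864] turn [-0.0037, -0.0017, 0.0024]
```

Request:
servo_tool:
  targets:
    - [[-0.003,0.004,0.03],[-0.003,0,0.002]]
    - [[-0.003,0.004,0.06],[-0.003,0,0.002]]
    - [[-0.003,0.004,0.082],[-0.003,0,0.002]]
    - [[-0.003,0.004,0.085],[-0.003,0,0.002]]
    - [[-0.003,0.004,0.085],[-0.003,0,0.002]]
    - [[-0.003,0.004,0.085],[-0.003,0,0.002]]

```text
time_s: 12.6
position: [0.6183, -0.0587, 0.0619]
tcp_rot: [[-0.218, 0.976, 0.001], [0.976, 0.218, 0.001], [0.001, 0.001, -1.0]]
force: [-3.2, -1.3, -4.6]
opening: 0.296
```

Run:
```python
from h import *
c=cap("wrist","w5");d=cap("side","s5");e=cap("scene","c5")
s=telemetry.read_state();print(s["position"],np.round(s["tcp_rot"],4).tolist(),s["time_s"],s["force"])
A=cv2.resize(c[0:270,200:380],(400,600),interpolation=3)
S=proj("s5",[.585,.10,.066])[0];C=proj("c5",[.585,.08,.066])[0];print(S,C)
crop=lambda im,p,w,h:im[int(p[1]-h):int(p[1]+h),int(p[0]-w):int(p[0]+w)]
B=cv2.resize(crop(d,S,60,45),(400,300),interpolation=3);D=cv2.resize(crop(e,C,60,45),(400,300),interpolation=3)
cv2.imwrite("pics/m6.png",np.hstack([A,np.vstack([B,D])]))
```

```text
[ 0.61837375 -0.05862091  0.06186718] [[-0.2176, 0.976, 0.001], [0.976, 0.2176, 0.0005], [0.0003, 0.0011, -1.0]] 12.75 [-3.73355041 -1.77753068 -3.29166792]
[264.28742079 244.41546051] [288.37713821 202.41754435]
```

View pics/m6.png

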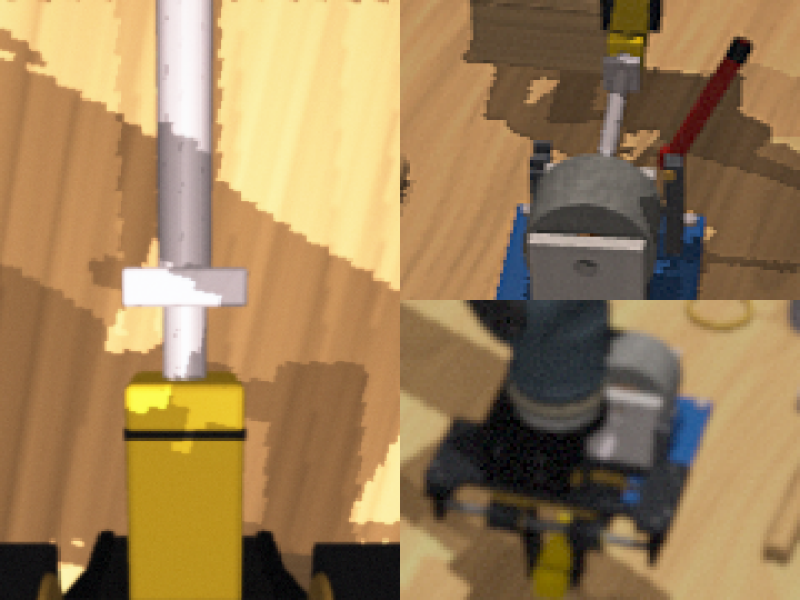

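The wrist crop shows the arbor straight and centred in the jaws: rod centre at column 185, the same for collar and grip, with the tip out of view. The side crop shows the rod pointing at the wheel line. The 4 N sideways force fits the grip's rear brushing the shelf corner, so I raise and move forward.

Request:
servo_tool:
  targets:
    - [[0.004,-0.002,-0.005],[0,0,0]]
    - [[0.012,-0.002,-0.005],[0,0,0]]
    - [[0.02,0,0],[0,0,0]]
    - [[0.02,0,0],[0,0,0]]
    - [[0.02,0,0],[0,0,0]]
    - [[0.02,0,0],[0,0,0]]

```text
time_s: 13.5
position: [0.6153, -0.0392, 0.0615]
tcp_rot: [[-0.217, 0.976, 0.003], [0.976, 0.217, 0.001], [-0.0, 0.003, -1.0]]
force: [0.8, 0.5, -3.1]
opening: 0.299
```

Run:
```python
from h import *
S=np.array([.5656,.1725]);a=np.radians(102.68);u=np.array([np.cos(a),np.sin(a)])
c=cap("wrist","w6");d=cap("side","s6")
s=telemetry.read_state();print(s["position"],np.round(s["tcp_rot"],4).tolist(),s["time_s"],s["force"])
r=np.array(s["position"])[:2]-S;print("stand x,y of tcp",r@u,r@np.array([-u[1],u[0]]))
p=S+u*(-.040-.092-.010-.074);mv([*p,.0587],down(102.68))
A=cv2.resize(c[0:270,200:380],(400,600),interpolation=3)
B=cv2.resize(d[150:240,230:290],(400,600),interpolation=3)
cv2.imwrite("pics/m7.png",np.hstack([A,B]))
```

```text
[ 0.61523786 -0.03925412  0.06153191] [[-0.217, 0.9762, 0.0032], [0.9762, 0.217, 0.0006], [-0.0001, 0.0032, -1.0]] 13.6 [ 0.70028545  0.19956109 -2.67642137]
stand x,y of tcp -0.21748548938018836 -0.0019460287255865462
shift [0.0015, -0.002, 0.0028] turn [0.0032, 0.0001, -0.0026]
```

View pics/m7.png

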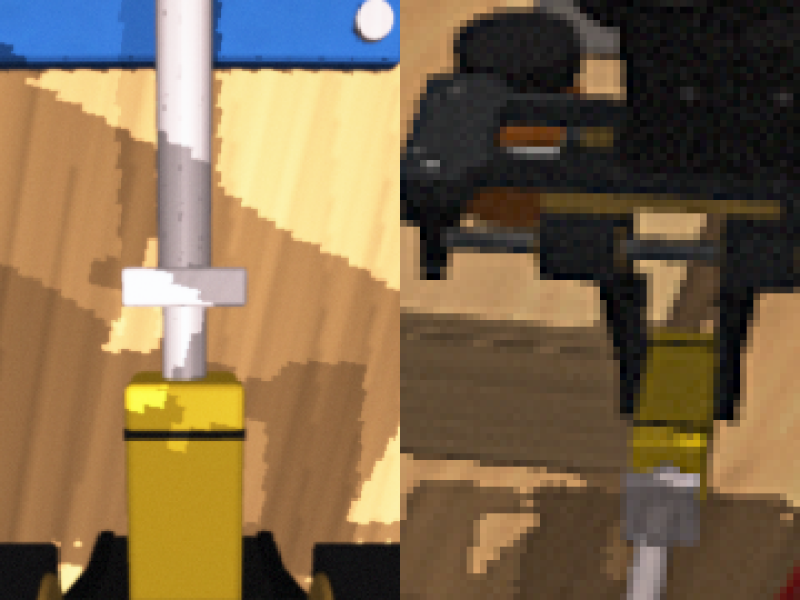

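Run:
```python
from h import *
s=telemetry.read_state();p=np.array(s["position"]);R=np.array(s["tcp_rot"])
for h in (.0073,-.001):
  for n,x,z in [("collar front",.075,.013),("collar front",.075,-.013),("collar back",.067,.013),("grip front",.051,.013),("grip rear",-.021,.013)]:
    X=[p+R@np.array([x,y,-(h+z)]) for y in(-.013,.013)]
    a=proj("s6",X);b=proj("w6",X)
    print(h,n,z,"side",[((u-230)*6.667+400,(v-150)*6.667) for u,v in a.round(1)],"wr",[((u-200)*2.222,v*2.222) for u,v in b.round(1)])
print(proj("s6",[p])[0], (proj("s6",[p])[0]-[230,150])*6.667+[400,0])
```

```text
0.0073 collar front 0.013 side [(np.float64(691.3479), np.float64(475.35710000000006)), (np.float64(616.0107999999998), np.float64(471.35689999999994))] wr [(np.float64(117.766), np.float64(265.08459999999997)), (np.float64(248.864), np.float64(265.3068))]
0.0073 collar front -0.013 side [(np.float64(691.3479), np.float64(536.0268)), (np.float64(617.3442000000001), np.float64(532.0266))] wr [(np.float64(127.98720000000004), np.float64(266.8622)), (np.float64(238.865), np.float64(267.0844))]
0.0073 collar back 0.013 side [(np.float64(693.348), np.float64(462.02310000000006)), (np.float64(618.6776000000001), np.float64(458.02289999999994))] wr [(np.float64(118.65480000000001), np.float64(306.1916)), (np.float64(247.97520000000006), np.float64(306.41380000000004))]
0.0073 grip front 0.013 side [(np.float64(698.0148999999999), np.float64(436.02180000000004)), (np.float64(624.6778999999999), np.float64(431.35489999999993))] wr [(np.float64(120.21019999999999), np.float64(385.2948)), (np.float64(245.97539999999998), np.float64(385.2948))]
0.0073 grip rear 0.013 side [(np.float64(718.682600
[... 855 characters left out ...]
64(477.3571999999999))] wr [(np.float64(122.21), np.float64(304.6362)), (np.float64(244.42), np.float64(304.85839999999996))]
-0.001 grip front 0.013 side [(np.float64(698.6816000000001), np.float64(455.3561000000001)), (np.float64(624.6778999999999), np.float64(450.68919999999997))] wr [(np.float64(123.76539999999997), np.float64(379.5176)), (np.float64(242.64239999999998), np.float64(379.5176))]
-0.001 grip rear 0.013 side [(np.float64(718.6826000000001), np.float64(342.6838)), (np.float64(648.6791000000001), np.float64(339.3503))] wr [(np.float64(130.43139999999997), np.float64(670.3774)), (np.float64(235.532), np.float64(670.3774))]
[271.66925607 209.98352143] [677.80893021 399.91013736]
```

Run:
```python
from h import *
s=telemetry.read_state();p=np.array(s["position"]);R=np.array(s["tcp_rot"])
im=cv2.imread("pics/s6.png");z=10
x0,y0=240,180;big=cv2.resize(im[y0:y0+58,x0:x0+60],None,fx=z,fy=z,interpolation=cv2.INTER_NEAREST)
out=[big]
b2=big.copy()
for (h0,t),col in [((.007,0),(0,0,255)),((.0,0),(0,255,0)),((.004,5),(255,0,0))]:
    T=np.tan(np.radians(t));X=[p+R@np.array([x,0,-(h0-x*T)]) for x in(.075,.167)]
    a=(proj("s6",X)-[x0-.5,y0-.5])*z
    print(h0,t,a.round(0).tolist());cv2.line(b2,*[tuple(int(q) for q in r) for r in a],col,1)
cv2.imwrite("pics/m8.png",b2[:, :])
g=cv2.imread("pics/w6.png").astype(float)
# rod widths: chroma (yellow bench vs grey) b/r ratio
for v in list(range(2,120,12)):
    row=g[max(v-1,0):v+2].mean(0)[240:330]; sat=(row.max(1)-row.min(1))/row.max(1)
    i=np.where(sat<.17)[0]; print(v,i.min()+240 if len(i) else None,i.max()+240 if len(i) else None,end="; ")
```

```text
0.007 0 [[286.0, 462.0], [237.0, 709.0]]
0.0 0 [[286.0, 486.0], [238.0, 734.0]]
0.004 5 [[286.0, 495.0], [239.0, 772.0]]
2 270 294; 14 270 294; 26 270 294; 38 271 294; 50 271 294; 62 271 294; 74 271 294; 86 271 294; 98 271 293; 110 272 293;
```

View pics/m8.png

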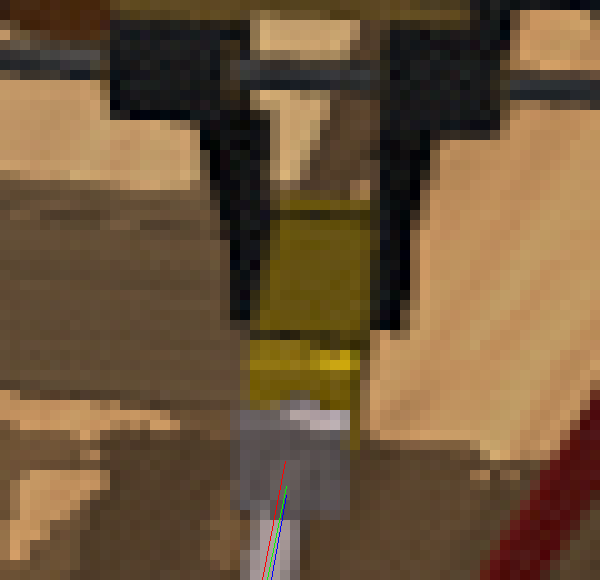

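The side crop shows collar, grip and fingertips in line with the unpitched prediction, so the tilt is about nil and the axis is 5–7 mm above the TCP. I align, then advance in small steps watching the force.

Request:
servo_tool:
  targets:
    - [[0.001,-0.002,0.001],[0.003,0,-0.0026]]
    - [[0.001,-0.002,0.001],[0.003,0,-0.0026]]
    - [[0.004,-0.002,0.001],[0.003,0,-0.0026]]
    - [[0.008,-0.002,0.001],[0.003,0,-0.0026]]
    - [[0.011,-0.002,0.001],[0.003,0,-0.0026]]
    - [[0.012,-0.002,0.001],[0.003,0,-0.0026]]
    - [[0.013,-0.002,0.001],[0.003,0,-0.0026]]
    - [[0.013,-0.002,0.001],[0.003,0,-0.0026]]

```text
time_s: 14.6
position: [0.6104, -0.0268, 0.0606]
tcp_rot: [[-0.22, 0.976, 0.0], [0.976, 0.22, -0.0], [-0.0, 0.0, -1.0]]
force: [-0.5, 1.0, -2.4]
opening: 0.298
```

```bash
cat >> h.py <<'E'
S0=np.array([.5656,.1725]);A0=np.radians(102.68);U=np.array([np.cos(A0),np.sin(A0)]);V=np.array([-U[1],U[0]])
def st():
    s=telemetry.read_state();r=np.array(s["position"])[:2]-S0;R=np.array(s["tcp_rot"])
    f=np.array(s["force"]);m=np.array(s["moment"])
    print("t",s["time_s"],"stand xyz",[round(float(q)*1e3,2) for q in (r@U,r@V,s["position"][2])],"yaw",round(float(np.degrees(np.arctan2(R[1,0],R[0,0]))),2),"F stand",[round(float(q),1) for q in(f[:2]@U,f[:2]@V,f[2])],"M",[round(float(q),2) for q in(m[:2]@U,m[:2]@V,m[2])],"open",s["opening"])
E
python3 -c "
from h import *
st()"
```

```text
t 14.6 stand xyz [-204.23, 0.04, 60.63] yaw 102.7 F stand [1.1, 0.3, -2.4] M [0.06, 0.18, 0.0] open 0.29757163909716516
```

Request:
servo_tool:
  targets:
    - [[0.002,0,0],[0,0,0]]
    - [[0.004,0,0],[0,0,0]]
    - [[0.005,0,0],[0,0,0]]
    - [[0.006,0,0],[0,0,0]]
    - [[0.006,0,0],[0,0,0]]

```text
time_s: 15.22
position: [0.6095, -0.0213, 0.0609]
tcp_rot: [[-0.22, 0.976, 0.001], [0.976, 0.22, -0.001], [-0.001, 0.001, -1.0]]
force: [0.1, -4.5, 0.1]
opening: 0.293
```

```bash
python3 -c "
from h import *
st()"
```

```text
t 15.225 stand xyz [-198.69, -0.29, 60.91] yaw 102.69 F stand [-4.4, 0.9, 0.1] M [0.05, 0.46, 0.01] open 0.2926465722155144
```

Request:
servo_tool:
  targets:
    - [[0,0,-0.0008],[0,0,0]]
    - [[0,0,-0.0015],[0,0,0]]
    - [[0.002,0,-0.0015],[0,0,0]]
    - [[0.003,0,-0.0015],[0,0,0]]
    - [[0.003,0,-0.0015],[0,0,0]]

```text
time_s: 15.85
position: [0.6081, -0.0174, 0.0619]
tcp_rot: [[-0.22, 0.976, -0.001], [0.976, 0.22, 0.001], [0.001, -0.0, -1.0]]
force: [0.8, 0.1, -0.8]
opening: 0.296
```

```bash
python3 -c "
from h import *
st()"
```

```text
t 15.85 stand xyz [-194.64, 0.26, 61.92] yaw 102.69 F stand [-0.1, -0.8, -0.8] M [-0.07, -0.18, -0.08] open 0.29629488278729943
```

Request:
servo_tool:
  targets:
    - [[0.002,0,-0.0007],[0,0,0]]
    - [[0.005,0,-0.0007],[0,0,0]]
    - [[0.009,0,-0.0007],[0,0,0]]
    - [[0.012,0,-0.0007],[0,0,0]]
    - [[0.015,0,-0.0007],[0,0,0]]
    - [[0.015,0,-0.0007],[0,0,0]]

```text
time_s: 16.6
position: [0.6047, -0.0028, 0.0627]
tcp_rot: [[-0.22, 0.975, -0.001], [0.975, 0.22, 0.0], [0.001, -0.0, -1.0]]
force: [-0.9, 0.6, -2.5]
opening: 0.296
```

```bash
python3 -c "
from h import *
st()"
```

```text
t 16.6 stand xyz [-179.61, 0.29, 62.65] yaw 102.71 F stand [0.8, 0.7, -2.5] M [-0.07, -0.03, -0.05] open 0.2960443210104198
```

Request:
servo_tool:
  targets:
    - [[0.004,0,0],[0,0,0]]
    - [[0.009,0,0],[0,0,0]]
    - [[0.014,0,0],[0,0,0]]
    - [[0.019,0,0],[0,0,0]]
    - [[0.024,0,0],[0,0,0]]
    - [[0.029,0,0],[0,0,0]]
    - [[0.034,0,0],[0,0,0]]
    - [[0.034,0,0],[0,0,0]]

```text
time_s: 17.6
position: [0.5972, 0.0303, 0.0627]
tcp_rot: [[-0.22, 0.975, -0.001], [0.975, 0.22, 0.0], [0.0, -0.0, -1.0]]
force: [-0.3, -0.0, -3.3]
opening: 0.301
```

```bash
python3 -c "
from h import *
st()"
```

```text
t 17.6 stand xyz [-145.68, 0.34, 62.67] yaw 102.73 F stand [0.0, 0.3, -3.3] M [0.05, 0.19, -0.02] open 0.3005152301992438
```

Free so far; the tip is near x = +22. Now the far eye, slowly.

Request:
servo_tool:
  targets:
    - [[0.002,0,0],[0,0,0]]
    - [[0.004,0,0],[0,0,0]]
    - [[0.006,0,0],[0,0,0]]
    - [[0.008,0,0],[0,0,0]]
    - [[0.01,0,0],[0,0,0]]
    - [[0.012,0,0],[0,0,0]]
    - [[0.012,0,0],[0,0,0]]

```text
time_s: 18.48
position: [0.5948, 0.0417, 0.0627]
tcp_rot: [[-0.22, 0.975, -0.0], [0.975, 0.22, -0.0], [0.0, -0.0, -1.0]]
force: [-0.9, 0.6, -3.5]
opening: 0.297
```

```bash
python3 -c "
from h import *
st()"
```

```text
t 18.475 stand xyz [-134.0, 0.18, 62.74] yaw 102.71 F stand [0.8, 0.8, -3.5] M [0.04, 0.2, -0.01] open 0.2969472959184407
```

Request:
servo_tool:
  targets:
    - [[0.002,0,0],[0,0,0]]
    - [[0.004,0,0],[0,0,0]]
    - [[0.006,0,0],[0,0,0]]
    - [[0.008,0,0],[0,0,0]]
    - [[0.01,0,0],[0,0,0]]
    - [[0.012,0,0],[0,0,0]]
    - [[0.012,0,0],[0,0,0]]

```text
time_s: 19.35
position: [0.5923, 0.0536, 0.0628]
tcp_rot: [[-0.22, 0.976, 0.0], [0.976, 0.22, 0.0], [0.0, 0.0, -1.0]]
force: [-1.1, 0.6, -2.1]
opening: 0.297
```

```bash
python3 -c "
from h import *
st()"
```

```text
t 19.35 stand xyz [-121.87, 0.09, 62.76] yaw 102.69 F stand [0.8, 0.9, -2.1] M [-0.02, 0.0, -0.05] open 0.29723016256009593
```

Through the far eye with no load. Now home in small steps.

Request:
servo_tool:
  targets:
    - [[0.0015,0,0],[0,0,0]]
    - [[0.003,0,0],[0,0,0]]
    - [[0.004,0,0],[0,0,0]]
    - [[0.005,0,0],[0,0,0]]
    - [[0.005,0,0],[0,0,0]]

```text
time_s: 19.98
position: [0.5912, 0.0583, 0.0627]
tcp_rot: [[-0.22, 0.976, -0.0], [0.976, 0.22, 0.0], [0.0, -0.0, -1.0]]
force: [0.8, 0.2, -2.2]
opening: 0.296
```

```bash
python3 -c "
from h import *
st()"
```

```text
t 19.975 stand xyz [-117.07, 0.14, 62.73] yaw 102.7 F stand [-0.0, -0.8, -2.2] M [0.01, 0.07, -0.03] open 0.29593788020091716
```

Request:
servo_tool:
  targets:
    - [[0.001,0,0],[0,0,0]]
    - [[0.002,0,0],[0,0,0]]
    - [[0.002,0,0],[0,0,0]]
    - [[0.002,0,0],[0,0,0]]

```text
time_s: 20.48
position: [0.5907, 0.0602, 0.0627]
tcp_rot: [[-0.22, 0.976, -0.0], [0.976, 0.22, 0.0], [0.0, -0.0, -1.0]]
force: [0.9, 0.6, -1.7]
opening: 0.297
```

```bash
python3 -c "
from h import *
st()"
```

```text
t 20.475 stand xyz [-115.09, 0.18, 62.71] yaw 102.69 F stand [0.4, -1.0, -1.7] M [-0.02, 0.05, -0.02] open 0.2966831352371098
```

Request:
servo_tool:
  targets:
    - [[0.001,0,0],[0,0,0]]
    - [[0.0015,0,0],[0,0,0]]
    - [[0.002,0,0],[0,0,0]]
    - [[0.002,0,0],[0,0,0]]

```text
time_s: 20.98
position: [0.5908, 0.0603, 0.0628]
tcp_rot: [[-0.22, 0.975, 0.001], [0.975, 0.22, -0.002], [-0.003, 0.0, -1.0]]
force: [0.5, -6.5, -2.4]
opening: 0.297
```

```bash
python3 -c "
from h import *
st();c=cap('wrist','w9');
cv2.imwrite('pics/m9.png',cv2.resize(c[0:270,180:400],(652,800)).astype('uint8')[:600])"
```

```text
t 20.975 stand xyz [-114.95, 0.07, 62.81] yaw 102.73 F stand [-6.5, 1.0, -2.4] M [0.2, 1.1, -0.08] open 0.29663868310269653
```

View pics/m9.png

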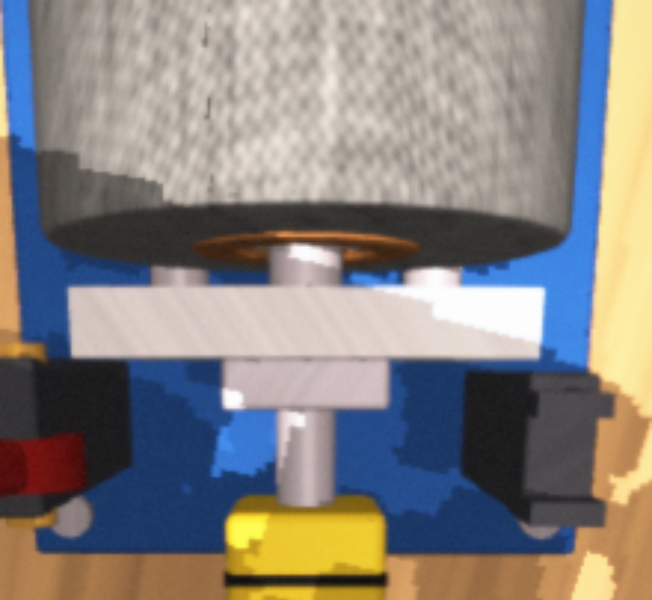

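Home: the collar sits against the near cheek with no gap at (225–388, 360–408), the rod shows in the wheel bore, and the press is 6.5 N. I release and retreat upward.

Request:
servo_tool:
  targets:
    - [[0,0,0],[0,0,0]]
    - [[0,0,0],[0,0,0]]
    - [[0,0,0],[0,0,0]]
    - [[0,0,0],[0,0,0]]
    - [[0,0,-0.02],[0,0,0]]
    - [[0,0,-0.06],[0,0,0]]
    - [[0,0,-0.11],[0,0,0]]
    - [[0,0,-0.16],[0,0,0]]
    - [[0,0,-0.17],[0,0,0]]
    - [[0,0,-0.17],[0,0,0]]
  gripper: 0.055

```text
time_s: 22.28
position: [0.5902, 0.0622, 0.2332]
tcp_rot: [[-0.22, 0.976, 0.001], [0.976, 0.22, -0.0], [-0.0, 0.001, -1.0]]
force: [-0.4, -0.6, -0.9]
opening: 0.633
```

Run:
```python
from h import *
st();c=cap('wrist','w10');d=cap("side","s10")
A=cv2.resize(c[0:250,160:410],(600,600),interpolation=3)
B=cv2.resize(d[190:330,220:310],(200,311),interpolation=3);B=np.vstack([B,np.zeros((289,200,3),np.uint8)])
cv2.imwrite("pics/m10.png",np.hstack([A,B]))
p=S0+U*-.056+V*.125;mv([*p,.23],down(102.68))
```

```text
t 22.275 stand xyz [-113.05, 0.17, 233.16] yaw 102.71 F stand [-0.5, 0.5, -0.9] M [0.02, 0.03, 0.06] open 0.63250126263522
shift [0.0568, -0.1236, 0.0015] turn [-0.0034, -0.0011, 0.0004]
```

View pics/m10.png

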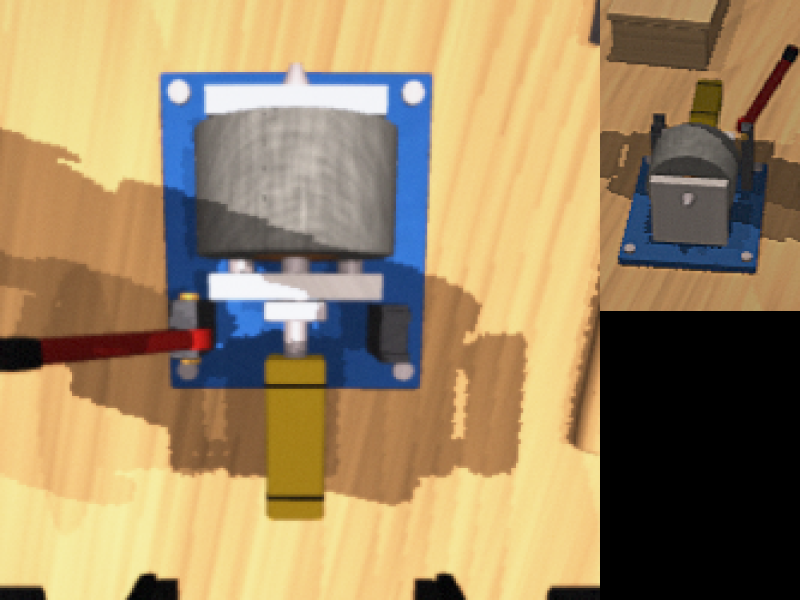

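After release the arbor stays home: collar against the cheek at (265–326, 302–320), tip out of the far cheek at (297,65), wheel in place and keeper still open. Next I go to the outer side of the keeper with closed fingers.

Request:
servo_tool:
  targets:
    - [[0.02,-0.045,0],[0,0,0]]
    - [[0.04,-0.09,0],[0,0,0]]
    - [[0.057,-0.124,0],[0,0,0]]
    - [[0.057,-0.124,0],[0,0,0]]
    - [[0.057,-0.124,0.03],[0,0,0]]
    - [[0.057,-0.124,0.07],[0,0,0]]
    - [[0.057,-0.124,0.1],[0,0,0]]
    - [[0.057,-0.124,0.103],[0,0,0]]
    - [[0.057,-0.124,0.103],[0,0,0]]
    - [[0.057,-0.124,0.103],[0,0,0]]
  gripper: 0.0

```text
time_s: 23.62
position: [0.4579, 0.0903, 0.1306]
tcp_rot: [[-0.22, 0.976, 0.002], [0.976, 0.22, -0.0], [-0.001, 0.002, -1.0]]
force: [-1.2, 0.9, 0.1]
opening: 0.005
```

```bash
python3 -c "
from h import *
st()"
```

```text
t 23.625 stand xyz [-56.56, 123.07, 130.63] yaw 102.69 F stand [1.1, 1.0, 0.1] M [0.03, 0.03, 0.06] open 0.00540098985208795
```

Request:
servo_tool:
  targets:
    - [[0,0.012,0],[0,0,0]]
    - [[0,0.024,0],[0,0,0]]
    - [[0,0.035,0],[0,0,0]]
    - [[0,0.046,0],[0,0,0]]
    - [[0,0.056,0],[0,0,0]]
    - [[0,0.066,0],[0,0,0]]
    - [[0,0.076,0],[0,0,0]]
    - [[0,0.086,0],[0,0,0]]
    - [[0,0.095,0],[0,0,0]]
    - [[0,0.099,0],[0,0,0]]
    - [[0,0.099,0],[0,0,0]]

```text
time_s: 25.0
position: [0.5544, 0.1122, 0.1299]
tcp_rot: [[-0.22, 0.976, 0.002], [0.976, 0.22, 0.0], [-0.0, 0.002, -1.0]]
force: [-0.0, -0.3, -0.1]
opening: 0.006
```

Run:
```python
from h import *
st();d=cap("side","s11");c=cap("scene","c11")
for f,im in(("s11",d),("c11",c)):
    # black/red keeper tip: mean of red pixels far end
    hsv=cv2.cvtColor(im,cv2.COLOR_BGR2HSV);m=((hsv[...,0]<6)|(hsv[...,0]>174))&(hsv[...,1]>150)&(hsv[...,2]>50)
    P=proj(f,[[*(S0+U*-.056+V*.044),.079]])[0];yy,xx=np.where(m);k=np.hypot(xx-P[0],yy-P[1])<60
    print(f,"hinge",P.round(1),"n",k.sum(),"centroid",xx[k].mean().round(1),yy[k].mean().round(1),"ext",xx[k].min(),xx[k].max(),yy[k].min(),yy[k].max())
    for th in(.6,.8,1.0,1.3,1.57,2.0):print(th,proj(f,[[*(S0+U*-.056+V*(.044-.09*np.cos(th))),.079+.09*np.sin(th)]])[0].round(1))
```

```text
t 25.0 stand xyz [-56.33, 24.15, 129.93] yaw 102.69 F stand [-0.2, 0.1, -0.1] M [0.06, 0.13, 0.03] open 0.005576894751970585
s11 hinge [284.7 246.3] n 161 centroid 272.4 231.4 ext 259 287 217 248
0.6 [249.9 225.4]
0.8 [255.2 220.4]
1.0 [261.7 216.4]
1.3 [273.3 212.7]
1.57 [284.8 212. ]
2.0 [302.8 216.2]
c11 hinge [277.8 187.5] n 69 centroid 286.5 179.4 ext 277 295 171 189
0.6 [303.6 178.9]
0.8 [299.7 174.3]
1.0 [295.  170.2]
1.3 [286.5 165.4]
1.57 [278.1 162.9]
2.0 [265.2 162.7]
```

Request:
servo_tool:
  targets:
    - [[0,0.008,0.0005],[0,0,0]]
    - [[0,0.015,0.0014],[0,0,0]]
    - [[0,0.02,0.0055],[0,0,0]]
    - [[0,0.0246,0.01],[0,0,0]]
    - [[0,0.029,0.015],[0,0,0]]
    - [[0,0.0327,0.02],[0,0,0]]
    - [[0,0.036,0.026],[0,0,0]]
    - [[0,0.038,0.032],[0,0,0]]
    - [[0,0.039,0.038],[0,0,0]]
    - [[0,0.04,0.043],[0,0,0]]
    - [[0,0.04,0.045],[0,0,0]]
    - [[0,0.04,0.045],[0,0,0]]

```text
time_s: 26.6
position: [0.593, 0.121, 0.0853]
tcp_rot: [[-0.22, 0.976, 0.001], [0.976, 0.22, 0.0], [-0.0, 0.001, -1.0]]
force: [-0.2, 0.8, 3.7]
opening: 0.006
```

```bash
python3 -c "
from h import *
st()"
```

```text
t 26.6 stand xyz [-56.28, -15.4, 85.34] yaw 102.69 F stand [0.8, 0.0, 3.7] M [0.08, 0.01, 0.01] open 0.0055158886275613085
```

Request:
servo_tool:
  targets:
    - [[0,0,0.0005],[0,0,0]]
    - [[0,0,0.001],[0,0,0]]
    - [[0,0,0.0015],[0,0,0]]
    - [[0,0,0.0015],[0,0,0]]

```text
time_s: 27.1
position: [0.593, 0.121, 0.0851]
tcp_rot: [[-0.22, 0.976, 0.002], [0.976, 0.22, 0.0], [-0.0, 0.002, -1.0]]
force: [-2.2, 0.0, 10.8]
opening: -0.0
```

```bash
python3 -c "
from h import *
st()"
```

```text
t 27.1 stand xyz [-56.26, -15.44, 85.11] yaw 102.7 F stand [0.5, 2.1, 10.8] M [0.43, -0.03, 0.05] open -0.00027950565806212415
```

The bar is bottomed: its top reads 85.1 mm and takes 11 N. I retreat and make a final check.

Request:
servo_tool:
  targets:
    - [[0,0,-0.02],[0,0,0]]
    - [[0,0,-0.06],[0,0,0]]
    - [[0,0,-0.11],[0,0,0]]
    - [[-0.03,0,-0.15],[0,0,0]]
    - [[-0.06,0,-0.16],[0,0,0]]
    - [[-0.08,0,-0.16],[0,0,0]]
    - [[-0.08,0,-0.16],[0,0,0]]
    - [[-0.08,0,-0.16],[0,0,0]]

```text
time_s: 28.1
position: [0.609, 0.0436, 0.2418]
tcp_rot: [[-0.22, 0.976, -0.003], [0.976, 0.22, 0.001], [0.002, -0.003, -1.0]]
force: [-0.6, 0.6, 0.2]
opening: 0.01
```

Run:
```python
from h import *
st();c=cap("wrist","w12");d=cap("side","s12");e=cap("scene","c12")
A=cv2.resize(c[0:250,160:410],(500,500),interpolation=3)
B=cv2.resize(e[60:360,90:390],(300,300));C=cv2.resize(d[120:400,100:380],(300,300))
cv2.imwrite("pics/m12.png",np.hstack([np.vstack([A,np.zeros((100,500,3),np.uint8)]),np.vstack([B,C])]))
# tip ends for th=0 in w12, in crop px
for th in(0,.06,.15):print(th,((proj("w12",[[*(S0+U*-.056+V*(.044-.098*np.cos(th))),.079+.098*np.sin(th)]])[0]-[160,0])*2).round(1))
print("seat",((proj("w12",[[*(S0+U*-.040),.066],[*(S0+U*-.040+V*.013),.079]])-[160,0])*2).round(1).tolist())
a0=cv2.imread("pics/sc0.png").astype(int);df=np.abs(a0-e.astype(int)).max(2)>60
cv2.imwrite("pics/df.png",df.astype(np.uint8)*255)
for n,X in dict(hammer=(.735,.2,.01),b1=(.425,.394,.004),b2=(.555,.387,.004),pot=(.667,.409,.05),pliers=(.439,-.414,.01),jar=(.71,-.154,.1),tin=(.71,-.29,.09),brass=(.61,-.305,.013)).items():
    u,v=proj("c12",[X])[0].astype(int);print(n,u,v,int(df[v-12:v+12,u-12:u+12].sum()))
```

```text
t 28.1 stand xyz [-135.26, -14.01, 241.78] yaw 102.7 F stand [0.7, 0.5, 0.2] M [0.05, 0.08, -0.04] open 0.010179373597080555
0 [325.8 236.9]
0.06 [326.8 236.6]
0.15 [327.2 236.2]
seat [[219.8, 205.3], [192.7, 203.5]]
hammer 351 209 0
b1 289 145 442
b2 323 158 59
pot 358 154 0
pliers 135 321 0
jar 288 266 0
tin 260 310 0
brass 221 316 0
```

View pics/m12.png

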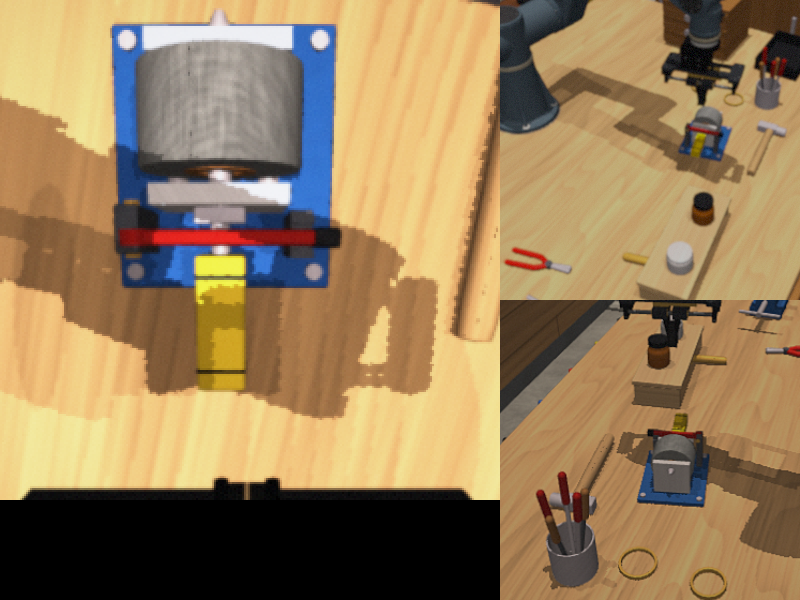

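The keeper lies across the neck into the catch: red bar at (118–340, 237), with its tip where a closed bar is predicted. The collar is against the cheek, the tip is out of the far cheek at (219,15), and the bystanders are unmoved (the ring's differences are the arm covering it). The robot is clear.

```bash
python3 -c "
from rig import order
print(order.hand_in())"
```

```text
the job is handed in; nothing more can be done
None
```

I drew the arbor out by its rod and let it go in front of the shelf. Then I took it by the yellow grip, pushed it through both eyes and the wheel until the collar was home, and swung the keeper shut. The job was handed in at about 28 s; no verdict is reported.

**Last checks:**
- **Arbor:** the collar sits against the near cheek, the tip shows beyond the far cheek, and the wheel is in place. These are read from pictures, not measured to the millimetre.
- **Forces:** the wrist force read 6.5 N at the end of the home push. It is read only at the end of each move, so brief peaks would not show.
- **Keeper:** the bar bottomed under an 11 N press with its top at 85.1 mm, against 85 mm for closed. From straight above, the tip picture cannot tell small angles apart.
- **Bystanders:** none of the eight looks moved. The scene camera's view of one ring was blocked by the arm and the other partly so, but the side camera shows both in place.

**What disagreed:**
- **Height of the arbor in the grip:** arm readings put its axis about 7 mm above the fingertips, the side camera about 5 mm and the wrist camera about 0. Insertion showed about 3 mm, so I raised the tool 2 mm after a light touch (4.4 N) on the rim of the near eye.
- **Shelf contact:** before the insertion the held grip seems to have brushed the shelf's corner with about 4 N. I moved it clear at once, and a small shift in the grip then may explain the height error.

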